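# Put away the stacked delivery at the blood lab bench

### The job

Clear the stack on the lab bench from the top down, putting each piece away before taking the next: the little amber vial into the small round steel well, the white-lidded specimen pot into the large round well, the grey slide box into the shorter steel tray and last the white tube rack into the longer tray, lengthwise. Each must end upright and flat on the floor of its own place, set down and not dropped, and nothing may be tipped over on the way. Leave the rack of purple-capped tubes and the reagent bottle where they stand.

Things in the scene. Friction and masses are not known exactly. Their poses are not given: they have to be found in the camera images.
- vial: Top of the stack: amber glass vial with black cap, upright cylinder, diameter 24, height 46 mm, about 30 g. Origin: centre of its underside; z up. It stands loose on the specimen pot's lid.
- specimen_pot: Second from top: clear round pot with white lid, upright cylinder, diameter 48, height 42 mm, 55 to 115 g, flat top. Origin: centre of its underside; z up. It stands loose on the slide box.
- slide_box: Third from top: closed grey rectangular slide box, 50 (x) by 86 (y) by 36 mm high, 105 to 210 g; its lid is part of it. Origin: centre of its underside; x across its width, y along its length, z up. It lies loose on the tube rack.
- tube_rack: Bottom of the stack, on the bench: empty white tube rack, 58 (x) by 130 (y) by 45 mm high, 180 g, closed flat sides to grip, two rows of round holes on top. Origin: centre of its underside; x across its width, y along its length, z up.
- vial_well: Small round stainless steel well, fixed to the bench, grey floor, bright rim: inner diameter 44, outer 52 mm. Floor 4 mm and rim 10 mm above the bench. Origin: centre of its underside, at bench height. For the vial.
- pot_well: Large round stainless steel well, fixed to the bench, grey floor, bright rim: inner diameter 68, outer 76 mm. Floor 4 mm and rim 10 mm above the bench. Origin: centre of its underside. For the specimen pot.
- box_tray: Shorter rectangular stainless steel tray, fixed to the bench, grey floor, bright rim: inside 74 (x) by 110 (y) mm, walls 4 mm thick. Floor 4 mm and rim 10 mm above the bench. Origin: centre of its underside; y along its length. For the slide box, lengthwise.
- rack_tray: Longer rectangular stainless steel tray, fixed to the bench, grey floor, bright rim: inside 82 (x) by 154 (y) mm, walls 4 mm thick. Floor 4 mm and rim 10 mm above the bench. Origin: centre of its underside; y along its length. For the tube rack, lengthwise.
- sample_rack: Bystander: white rack of ten purple-capped tubes, 50 (x) by 112 (y) by 76 mm high, loose. Origin: centre of its underside. Leave alone.
- reagent_bottle: Bystander: white bottle with blue cap, diameter 66, height 150 mm, loose. Origin: centre of its underside. Leave alone. (A white staining jar, 100 mm high, stands fixed at the other side of the bench.)

How it is judged (in metres and radians):
On the way, in this order (a step that is already met when the one before it is completed fails the run):
1. the vial stands released on the floor of the small round steel well (horizontal distance between vial and vial_well below 0.014 m and z of vial in the frame of vial_well below 0.008 m and angle between vial's own z axis and vertical below 0.1 rad and linear speed of vial below 0.02 m/s and contact force between vial and the fingers below 0.05 N), for 0.2 s.
2. the specimen pot stands released on the floor of the large round steel well (horizontal distance between specimen_pot and pot_well below 0.014 m and z of specimen_pot in the frame of pot_well below 0.008 m and angle between specimen_pot's own z axis and vertical below 0.1 rad and linear speed of specimen_pot below 0.02 m/s and contact force between specimen_pot and the fingers below 0.05 N), for 0.2 s.
3. the slide box stands released on the floor of the shorter steel tray (horizontal distance between slide_box and box_tray below 0.019 m and z of slide_box in the frame of box_tray below 0.008 m and angle between slide_box's own z axis and vertical below 0.1 rad and linear speed of slide_box below 0.02 m/s and contact force between slide_box and the fingers below 0.05 N), for 0.2 s.
4. the tube rack stands released on the floor of the longer steel tray (horizontal distance between tube_rack and rack_tray below 0.019 m and z of tube_rack in the frame of rack_tray below 0.008 m and angle between tube_rack's own z axis and vertical below 0.1 rad and linear speed of tube_rack below 0.02 m/s and contact force between tube_rack and the fingers below 0.05 N), for 0.2 s.
At the end, for the whole second after the job is handed in: Vial in the small round well and specimen pot in the large one (centres within 14 mm), slide box in the shorter tray and tube rack in the longer one (centres within 19 mm), each resting on the floor of its place (underside less than 4 mm above it), upright within 0.1 rad, released and at rest (all of step 1 and all of step 2 and all of step 3 and all of step 4); the robot touches nothing.
It fails at once if a piece of the stack is tipped over (more than 0.6 rad from upright) (angle between any of vial, specimen_pot, slide_box, tube_rack's own z axis and vertical above 0.6 rad).
It fails at once if a piece is dropped into its place (faster than 0.5 m/s within 25 mm of its floor) ((horizontal distance between vial and vial_well below 0.03 m and z of vial in the frame of vial_well below 0.029 m and linear speed of vial above 0.5 m/s) or (horizontal distance between specimen_pot and pot_well below 0.03 m and z of specimen_pot in the frame of pot_well below 0.029 m and linear speed of specimen_pot above 0.5 m/s) or (horizontal distance between slide_box and box_tray below 0.03 m and z of slide_box in the frame of box_tray below 0.029 m and linear speed of slide_box above 0.5 m/s) or (horizontal distance between tube_rack and rack_tray below 0.03 m and z of tube_rack in the frame of rack_tray below 0.029 m and linear speed of tube_rack above 0.5 m/s)).
It fails at once if the rack of purple-capped tubes is shifted by more than 20 mm (distance of sample_rack from where it was at the start of the episode above 0.02 m).
It fails at once if the reagent bottle is shifted by more than 20 mm (distance of reagent_bottle from where it was at the start of the episode above 0.02 m).
It also fails if it takes over 141 s, if anything falls off the work surface, if the arm or the gripper's body presses on something with over 40 N, if the wrist force passes 120 N, or if a joint passes its speed limit or range.

### The arm

A 6-joint arm with a two-finger parallel gripper is mounted at the origin on the work surface. World frame = base frame: x ahead of the robot, y to its left, z up, the work surface at z = 0. Lengths are in mm, angles in rad, forces in N, time in s.
With the tool pointing down it reaches from about 350 to 875 mm from the base axis. Payload 4.2 kg.
Tool frame: the origin (TCP) lies at the very end of the fingers, on their centre line; the grasp point (between the pads) lies 19 mm behind it; z points along the fingers, y is the direction in which the jaws open and shut (so a half turn about z gives the same grasp; the last joint's range is limited). The gripper opens to 85 mm and grips with 20 to 120 N. Pads are 22 mm wide; open, the fingers measure 114 mm over their backs; the gripper's body (76 mm by 85 mm) begins 54 mm behind the grasp point. The pads swing forward as they close: fully open they stand 13 mm farther back than shut.
Start: joints at [-0.896, 0.385, 0.008, 0, -1.194, -0.259], TCP at [252.464, -571.718, 208.812] pointing down, gripper open.
Joint ranges: [-3.14, 3.14], [-1.21, 2.06], [-1.07, 1.41], [-3.16, 2.05], [-2.99, -0.16], [-3.1, 3.1]. Speed limits (rad/s): [2.79, 2.79, 3.14, 3.14, 3.14, 3.14].

### API

Orientations are given as a unit quaternion [x, y, z, w].
In Python, from bench import arm, optics, job gives the robot as it stands.
- The arm moves only by the tool send_rows, never from a script. Its argument "steps" is a list that holds one entry, the list of rows, each a list of 5 numbers: the shift along the tool's x, y, z in cm, then the turn about the tool's z in rad, then the opening, from 0 (shut) to 1 (fully open). A call has 1 to 10 rows; each row shifts and turns the pose as measured when the row begins, along the tool's axes as they then stand; what a row does not reach is not made up. A row lasts 1/12 s, in which the tool goes at most 41.7 mm and 7.16 degrees, less where a joint would pass 70% of its speed; a pose out of reach is approached as far as the arm can. A call with a gripper value outside its range is refused whole. The fingers move at their own pace and stop on an object; the grip force is fixed at half the most. Time passes only in rows, so rows that do not move let the fingers close. It gives the time, the measured TCP pose, the force and the opening at its end, in the units of the state.
- arm.read_state(): the state, without advancing time (a new reading comes with each control period).
- optics.get_image(name): name is "scene" or "top" or "wrist"; returns (picture, depth): 384x512x3 uint8, blue, green, red; 384x512 float32, mm along the optical axis (not along the pixel's ray), 0 where there is no reading.
- optics.get_calibration(name): a dict with "K" (3x3 intrinsics, pixels), "k1" (the pictures are not rectified: a ray, as slopes to the right and down, at radius r is drawn at 1 + k1 r^2 times it, then the intrinsics apply), "rvec" (rotation vector, rad) and "tvec" (3), from world to camera coordinates, as OpenCV has them; the wrist camera has in their place "hand_eye" (4x4, takes a point from camera to tool coordinates, whose origin is the TCP and whose axes are the flange's). Camera axes: x right, y down, z forward; pixel columns grow to the right and rows downward; lengths in mm; the calibration is good to about 2 mm. A picture is of the moment at which its call begins: read the wrist's pose just before it. get_calibration takes no time and is no camera call.
- job.job_done(): hands the job in, once; it reports no verdict.
The state is a dict: "clock": time; "joints": joint angles; "joint_vel": joint speeds; "joint_efforts": joint torques, N m; "position": TCP position; "ee_rot": TCP orientation; "contact_force": force on the tool from outside, world axes, zero at the start; "wrist_torque": the same for the moment, N m; "gripper_width": finger opening in mm.
Only numpy, scipy, OpenCV 4.12 (cv2) and the standard library are available. Lean on these libraries where they do the work, as an engineer would, in place of code of your own. Each camera call takes 0.05 s, during which the arm holds its last target. There are 200 camera calls.

## Working session

There is one attempt and no reset: what is moved stays moved. The work goes in short steps, Python scripts to look and compute and a tool call to move; the robot and the scene stay as the last step left them, time stands still between calls to the robot, and variables do not carry over. Pictures are saved under pics/ and viewed, about 12 in all and at most 16, crops included, and the job is handed in when it is done.

Besides the shell and the picture viewer there is one more tool, called after "Request:" as name([rows], argument=value, ...), one row to a line, values as JSON. send_rows: Moves the arm, as the interface text tells. Its arguments: {"type":"object","properties":{"steps":{"type":"array","items":{"type":"array","items":{"type":"array","items":{"type":"number"}}}}},"required":["steps"]}

```bash
ls; mkdir -p pics
python3 - <<'E'
from bench import arm,optics
import cv2
s=arm.read_state();print(s)
for n in("scene","top","wrist"):
    im,d=optics.get_image(n);cv2.imwrite(f"pics/{n}0.png",im);c=optics.get_calibration(n);print(n,c,(d>0).mean())
    import numpy as np;np.savez(f"{n}0.npz",im=im,d=d)
E
```

```text
pics
{'clock': 0.0, 'joints': array([-8.96377179e-01,  3.85553706e-01,  6.60518236e-03, -5.12718962e-04,
       -1.19397304e+00, -2.58610456e-01]), 'joint_vel': array([-0.00069329,  0.00090891, -0.0013653 , -0.00146218, -0.00071477,
       -0.00189127]), 'joint_efforts': array([-1.01086483e-03, -3.92289627e+01,  1.88403511e+01,  4.18618441e+00,
       -4.70101790e-03, -4.05964244e-06]), 'position': array([ 252.22318991, -571.15031997,  207.71323051]), 'ee_rot': array([-2.06317157e-01,  9.78484565e-01,  1.05623926e-03, -2.65130349e-04]), 'contact_force': array([ 0.31255561, -0.2690057 , -0.07979509]), 'wrist_torque': array([ 0.00076128,  0.04858528, -0.02681983]), 'gripper_width': 85.32311808273897}
scene {'K': array([[425.73109824,   0.        , 252.67889862],
       [  0.        , 425.73109824, 183.69062551],
       [  0.        ,   0.        ,   1.        ]]), 'k1': 0.02112704767480308, 'rvec': array([ 2.29447185,  0.82159384, -0.32427711]), 'tvec': array([-518.41667387, -135.20266061, 1469.015281  ])} 0.9958953857421875
top {'K': array([[347.0447199 ,   0.        , 255.66072395],
       [  0.        , 347.0447199 , 189.95456684],
       [  0.        ,   0.        ,   1.        ]]), 'k1': -0.10750096527325509, 'rvec': array([ 2.12501155, -2.15314989,  0.15584154]), 'tvec': array([ 120.06763265,  603.66554607, 1086.29401895])} 0.9958953857421875
wrist {'K': array([[317.64913992,   0.        , 247.23496726],
       [  0.        , 317.64913992, 192.96850909],
       [  0.        ,   0.        ,   1.        ]]), 'k1': 0.014949771549621578, 'hand_eye': array([[-5.84788155e-04, -9.46131224e-01, -3.23782897e-01,
         8.27960962e+01],
       [ 9.99999828e-01, -5.39365057e-04, -2.30024296e-04,
         3.56724679e-01],
       [ 4.29959878e-05, -3.23782976e-01,  9.46131377e-01,
        -1.64617358e+02],
       [ 0.00000000e+00,  0.00000000e+00,  0.00000000e+00,
         1.00000000e+00]])} 0.9959208170572916
```

View pics/top0.png

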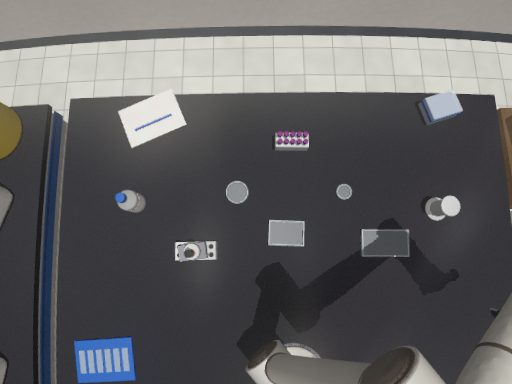

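View pics/scene0.png

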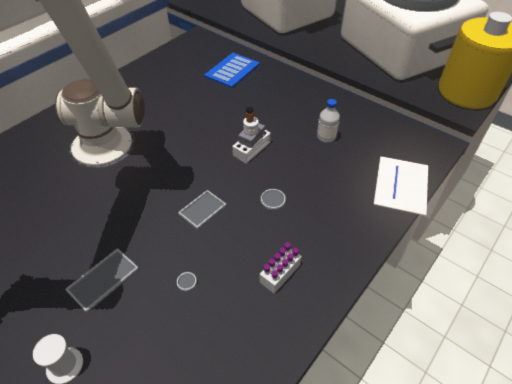

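The top view shows the stack at about (195,250), the pot well at (237,192), the vial well at (344,191), the box tray at (287,233) and the rack tray at (385,243). The bystanders are the sample rack at (292,141) and the bottle at (130,201). The scene view agrees. Next I convert these to coarse world positions.

```bash
cat > h.py <<'E'
import numpy as np,cv2
from scipy.spatial.transform import Rotation as R
from bench import arm,optics
def undist(n,uv):
    c=optics.get_calibration(n);uv=np.atleast_2d(np.asarray(uv,float))
    return cv2.undistortPoints(uv[:,None,:],c["K"],np.array([c["k1"],0,0,0,0]))[:,0],c
def campose(n,st=None):
    c=optics.get_calibration(n)
    if n!="wrist":
        Rm=cv2.Rodrigues(c["rvec"])[0];return Rm.T,-Rm.T@c["tvec"]
    Rt=R.from_quat(st["ee_rot"]).as_matrix();H=c["hand_eye"]
    return Rt@H[:3,:3],Rt@H[:3,3]+st["position"]
def rays(n,uv,st=None):
    x,_=undist(n,uv);A,o=campose(n,st)
    return np.c_[x,np.ones(len(x))]@A.T,o
def toplane(n,uv,z,st=None):
    d,o=rays(n,uv,st);return o+d*((z-o[2])/d[:,2])[:,None]
def cloud(n,D,st=None):
    v,u=np.mgrid[:384,:512];d,o=rays(n,np.c_[u.ravel(),v.ravel()],st)
    return (o+d*D.reshape(-1,1)).reshape(384,512,3)
def shot(name,tag):
    st=arm.read_state();im,D=optics.get_image(name);cv2.imwrite(f"pics/{tag}.png",im)
    np.savez(f"{tag}.npz",im=im,D=D,p=st["position"],q=st["ee_rot"]);return im,D,st
def yaw(st):  # angle of tool x axis in world
    m=R.from_quat(st["ee_rot"]).as_matrix();return np.arctan2(m[1,0],m[0,0])
def plan(st,target,phi=None):
    """target TCP xyz mm; phi = wanted world angle of jaw axis (tool y), mod pi. prints total shift in cm tool axes (before turn), turn rad"""
    m=R.from_quat(st["ee_rot"]).as_matrix();d=m.T@(np.asarray(target)-st["position"])/10
    t=0
    if phi is not None:
        a=np.arctan2(m[1,1],m[0,1]);t=-((phi-a+np.pi/2)%np.pi-np.pi/2)
    print("tcp",st["position"].round(1),"yaw",round(yaw(st),3),"shift cm",d.round(2),"turn",round(t,3),"j6",st["joints"][5].round(2),"tilt",np.arccos(-m[2,2]).round(3))
E
python3 - <<'E'
from h import *
d=np.load("top0.npz");im=d["im"];P=cloud("top",d["d"])
for n,u,v in [("stack",195,250),("pw",237,192),("vw",344,191),("bt",287,233),("rt",385,243),("sr",292,141),("bot",130,201),("jar",437,208)]:
    print(n,toplane("top",[[u,v]],5)[0].round(1),P[v,u].round(1))
g=cv2.cvtColor(im,cv2.COLOR_BGR2GRAY)
# bright blobs
m=(g>70).astype(np.uint8);m[:100]=0;m[:,:70]=0
cs,_=cv2.findContours(m,cv2.RETR_EXTERNAL,cv2.CHAIN_APPROX_NONE)
for c in cs:
    if 100<cv2.contourArea(c)<4000:
        (x,y),wh,a=cv2.minAreaRect(c);b=cv2.boxPoints(((x,y),wh,a));B=toplane("top",b,10)
        e=B[1]-B[0];f=B[2]-B[1]
        print((x,y),toplane("top",[[x,y]],10)[0].round(1),np.linalg.norm(e).round(),np.linalg.norm(f).round(),np.arctan2(e[1],e[0]).round(3))
q=P[225:275,165:225].reshape(-1,3)
for z0,z1 in[(155,180),(115,130),(75,90),(38,52)]:
    s=q[(q[:,2]>z0)&(q[:,2]<z1)]
    if len(s)>3: print(z0,len(s),s.mean(0).round(1),cv2.minAreaRect(s[:,:2].astype(np.float32)))
E
```

```text
stack [412.5 316.5   5. ] [414.6 294.8 124.3]
pw [605.4 175.6   5. ] [605.3 175.5   6.2]
vw [ 603.8 -188.     5. ] [ 603.7 -187.7    6. ]
bt [465.2   9.9   5. ] [465.3   9.7   3. ]
rt [ 425.4 -319.6    5. ] [ 425.4 -320.8    1.6]
sr [781.6 -15.8   5. ] [759.1  -8.   80.1]
bot [579.2 543.6   5. ] [565.3 501.9 115.5]
jar [ 539.9 -512.9    5. ] [ 534.7 -482.3   62.5]
(421.5, 364.4999694824219) [  21.3 -427.    10. ] 121.0 164.0 -0.02
(307.5, 361.5) [ 49.6 -47.6  10. ] 407.0 140.0 -1.596
(104.34957885742188, 360.243408203125) [ 48.6 619.3  10. ] 206.0 141.0 -1.472
(483.0, 338.0) [  92.1 -652.5   10. ] 215.0 314.0 -1.633
(196.0, 259.5) [381.4 312.   10. ] 147.0 121.0 -1.578
(385.0, 242.5) [ 427.1 -317.8   10. ] 166.0 90.0 -1.593
(286.0, 232.5) [466.8  13.6  10. ] 120.0 89.0 -1.585
(442.5899658203125, 207.6299591064453) [ 540.3 -530.8   10. ] 134.0 82.0 -1.454
(130.02940368652344, 200.3823699951172) [580.7 541.7  10. ] 74.0 114.0 -0.207
(343.9000244140625, 191.20001220703125) [ 602.4 -186.3   10. ] 54.0 55.0 -0.504
(236.5, 191.5) [606.4 177.   10. ] 78.0 78.0 -1.585
(291.5, 140.0) [783.7 -13.7  10. ] 115.0 72.0 -1.582
(503.0, 137.5) [ 793.3 -799.1   10. ] 70.0 294.0 -1.533
(440.6594543457031, 107.64324188232422) [ 903.9 -563.2   10. ] 168.0 95.0 -1.263
155 62 [405.9 306.6 168.4] ((405.620361328125, 307.1735534667969), (23.61474609375, 20.137924194335938), 88.37995147705078)
115 129 [414.2 301.9 122.7] ((412.03289794921875, 304.5151672363281), (46.96638107299805, 42.872901916503906), 23.61176872253418)
75 227 [408.9 313.5  81.1] ((409.2074890136719, 313.19464111328125), (51.12026596069336, 84.76254272460938), 8.389907836914062)
38 291 [415.3 299.2  45.5] ((412.0909729003906, 310.3309020996094), (58.4561653137207, 129.8361358642578), 1.4247499704360962)
```

Request:
send_rows([
  [[0,0,-1,-0.115,1],[0,0,-1,-0.115,1],[0,0,-1,-0.115,1],[0,0,-1,-0.115,1],[0,0,-1,-0.115,1],[0,0,-1,-0.115,1],[0,0,-1,-0.115,1],[0,0,-1,-0.115,1],[0,0,-1,-0.115,1],[0,0,-1,-0.115,1]],
])

```text
clock: 0.98
position: [250.9, -568.1, 303.6]
ee_rot: [0.724, -0.69, -0.009, -0.003]
contact_force: [0.3, 0.1, 0.3]
gripper_width: 85.3
```

Request:
send_rows([
  [[-3,-1.9,0,0,1],[-3,-1.9,0,0,1],[-3,-1.9,0,0,1],[-3,-1.9,0,0,1],[-3,-1.9,0,0,1],[-3,-1.9,0,0,1],[-3,-1.9,0,0,1],[-3,-1.9,0,0,1],[0,0,0,0,1],[0,0,0,0,1]],
])

```text
clock: 1.82
position: [394.5, -310.7, 304.1]
ee_rot: [0.724, -0.689, -0.011, -0.003]
contact_force: [0.0, -0.2, 0.7]
gripper_width: 85.3
```

```bash
cat >> h.py <<'E'
def rim(im,st,z=10,thr=110,show=None):
    g=cv2.cvtColor(im,cv2.COLOR_BGR2GRAY);m=(g>thr).astype(np.uint8)
    cs,_=cv2.findContours(m,cv2.RETR_EXTERNAL,cv2.CHAIN_APPROX_NONE)
    for c in cs:
        if cv2.contourArea(cv2.convexHull(c))>600:
            W=toplane("wrist",c[:,0],z,st)[:,:2].astype(np.float32)
            (x,y),wh,a=cv2.minAreaRect(W);cc,r=cv2.minEnclosingCircle(W)
            print("c",np.round((x,y),1),"wh",np.round(wh,1),"ang",round(a,1),"circ",np.round(cc,1),round(r,1))
E
python3 - <<'E'
from h import *
im,D,st=shot("wrist","w1")
rim(im,st);rim(im,st,thr=150)
E
```

```text
c [467.7   8.7] wh [127.4  83.5] ang 87.2 circ [467.2   9.3] 74.4
c [775.2 -12.9] wh [124.3  61.1] ang 87.9 circ [775.5 -12.3] 68.0
c [  7.6 -51.2] wh [207.5 128.4] ang 4.0 circ [  5.3 -17.8] 108.2
c [169.7 -73. ] wh [ 29.3 139.4] ang 29.8 circ [178.1 -68.2] 69.8
c [587.9 -56.2] wh [136.8  29.7] ang 65.8 circ [578.3 -51.8] 68.5
c [ 602.6 -189. ] wh [56.  52.2] ang 61.0 circ [ 603.  -189.1] 28.5
c [ 428.6 -319.3] wh [163.7  92.1] ang 88.3 circ [ 428.6 -320. ] 92.2
c [467.8   9.5] wh [124.3  83.2] ang 87.3 circ [468.    9.7] 72.5
c [779.7 -12.9] wh [130.6  42.4] ang 78.4 circ [776.3 -12.2] 67.6
c [  4.5 -49.8] wh [195.8 115.5] ang 3.9 circ [ -0.4 -30.2] 101.6
c [ 603.5 -187.7] wh [51.5 51.6] ang 40.8 circ [ 603.3 -187.5] 26.6
c [ 428.5 -319.9] wh [162.   91.2] ang 88.3 circ [ 428.8 -320. ] 91.6
```

View pics/w1.png

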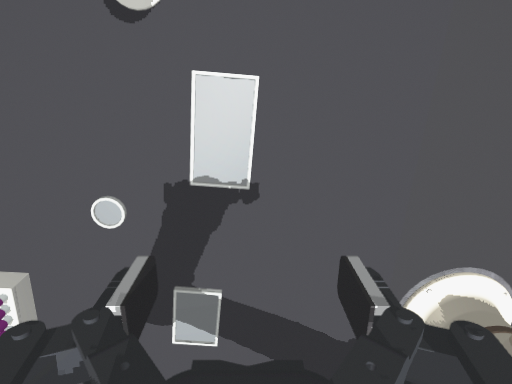

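The wrist view gives clean rims: rack tray at pixel (222,130), vial well (108,212), box tray (197,316). The wrist and top positions agree within about 3 mm. Next I move over to the stack.

Request:
send_rows([
  [[-4,-0.4,0,0,1],[-4,-0.4,0,0,1],[-4,-0.4,0,0,1],[-4,-0.4,0,0,1],[-4,-0.4,0,0,1],[-4,-0.4,0,0,1],[-4,-0.4,0,0,1],[-4,-0.4,0,0,1],[-4,-0.4,0,0,1],[-4,-0.4,0,0,1]],
])

```text
clock: 2.7
position: [418.7, 90.2, 309.6]
ee_rot: [0.712, -0.702, -0.012, -0.002]
contact_force: [1.0, -0.4, -0.4]
gripper_width: 85.2
```

Request:
send_rows([
  [[-4,0.4,0,0,1],[-4,0.4,0,0,1],[-4,0.4,0,0,1],[-4,0.4,0,0,1],[-4,0.4,0,0,1],[0,0,0,0,1],[0,0,0,0,1]],
])

```text
clock: 3.28
position: [398.1, 300.5, 312.3]
ee_rot: [0.71, -0.704, -0.011, -0.002]
contact_force: [-0.1, -0.6, 0.0]
gripper_width: 85.5
```

Run:
```python
from h import *
im,D,st=shot("wrist","w2")
rim(im,st,thr=150);rim(im,st,thr=110)
P=cloud("wrist",D,st)
q=P.reshape(-1,3);q=q[(abs(q[:,0]-410)<90)&(abs(q[:,1]-308)<110)]
for z0,z1 in[(160,180),(115,130),(75,90),(38,52)]:
    s=q[(q[:,2]>z0)&(q[:,2]<z1)]
    if len(s)>3: print(z0,len(s),s.mean(0).round(1),cv2.minAreaRect(s[:,:2].astype(np.float32)),cv2.minEnclosingCircle(s[:,:2].astype(np.float32)))
plan(st,[406,307,200],0)
```

```text
c [ 54.3 585.4] wh [136.4 127.3] ang 5.8 circ [ 54.6 579.7] 88.7
c [595.6 523.8] wh [100.   36.8] ang 56.1 circ [591. 526.] 50.8
c [782.9 522.5] wh [99.5 44.8] ang 76.1 circ [804.6 517.1] 49.7
c [413.8 315.9] wh [ 68.  143.2] ang 1.0 circ [414.6 315.8] 77.2
c [606.9 176.2] wh [75.2 74.5] ang 78.5 circ [606.4 175.8] 38.6
c [ 54.3 585.8] wh [141.1 130.8] ang 5.7 circ [ 54.2 581. ] 91.2
c [178.3 553.1] wh [ 29.9 142. ] ang 27.4 circ [187.  557.6] 71.1
c [606.5 545. ] wh [148.1  46.4] ang 60.9 circ [593.1 552.5] 74.1
c [781.9 521.8] wh [101.3  46.3] ang 76.1 circ [804.3 516.2] 50.7
c [414.1 315.3] wh [ 68.9 146. ] ang 2.5 circ [413.7 315.5] 77.8
c [605.9 176.6] wh [76.2 77.6] ang 63.7 circ [605.6 177. ] 39.6
160 444 [407.3 306.2 167.9] ((407.3572692871094, 307.0481262207031), (23.06063461303711, 23.141427993774414), 36.12416076660156) ((407.24798583984375, 307.087646484375), 11.948647499084473)
115 817 [414.7 299.6 122.2] ((412.6697692871094, 303.8890380859375), (47.1720085144043, 42.590782165527344), 15.981319427490234) ((412.1692810058594, 306.2146911621094), 23.915449142456055)
75 1136 [409.7 302.9  80.3] ((410.74676513671875, 311.9781494140625), (49.929100036621094, 85.79093170166016), 7.86189079284668) ((410.8411560058594, 311.9884948730469), 48.512542724609375)
38 1310 [413.6 280.   44.4] ((413.0237731933594, 308.5005187988281), (57.942630767822266, 129.82107543945312), 0.8203417658805847) ((412.52276611328125, 308.16534423828125), 70.3179702758789)
tcp [398.1 300.5 312.3] yaw -1.563 shift cm [-0.43 -0.95 11.23] turn 0.008 j6 -0.95 tilt 0.023
```

View pics/w2.png

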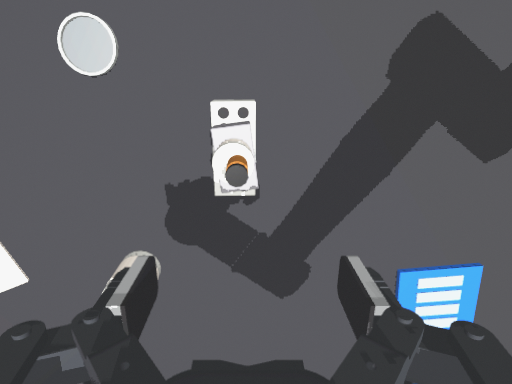

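The wrist view shows the vial cap at (236,176), concentric on the pot and box; the pot well is at (88,44). Nothing is near the fingers, so I descend over the vial.

Request:
send_rows([
  [[-0.1,-0.2,2.2,0,1],[-0.1,-0.2,2.2,0,1],[-0.1,-0.2,2.2,0,1],[-0.1,-0.2,2.2,0,1],[-0.1,-0.2,2.2,0,1],[0,0,0,0,1]],
])

```text
clock: 3.83
position: [412.3, 298.9, 200.5]
ee_rot: [-0.704, 0.71, 0.011, 0.005]
contact_force: [-0.6, -0.8, -0.3]
gripper_width: 85.5
```

Run:
```python
from h import *
plan(arm.read_state(),[407.3,307.1,131])
```

```text
tcp [412.3 298.9 200.5] yaw -1.578 shift cm [-0.66  0.44  6.97] turn 0 j6 -0.93 tilt 0.024
```

Request:
send_rows([
  [[-0.4,0.3,0,0,1],[-0.3,0.2,1,0,1],[0,0,1.5,0,1],[0,0,1.5,0,1],[0,0,0,0,1]],
])

```text
clock: 4.25
position: [410.5, 305.8, 164.4]
ee_rot: [-0.702, 0.712, 0.011, 0.01]
contact_force: [0.3, -1.0, -0.8]
gripper_width: 85.3
```

Run:
```python
from h import *
plan(arm.read_state(),[407.3,307.1,131])
```

```text
tcp [410.5 305.8 164.4] yaw -1.585 shift cm [-0.03  0.32  3.34] turn 0 j6 -0.95 tilt 0.029
```

Request:
send_rows([
  [[0,0.3,1.1,0,1],[0,0.0,1.1,0,1],[0,0,1.1,0,1],[0,0,0,0,1]],
])

```text
clock: 4.58
position: [410.0, 309.3, 136.3]
ee_rot: [-0.702, 0.712, 0.011, 0.015]
contact_force: [-0.7, -0.2, -0.0]
gripper_width: 85.5
```

Run:
```python
from h import *
plan(arm.read_state(),[407.3,307.1,131])
```

```text
tcp [410.  309.3 136.3] yaw -1.584 shift cm [0.25 0.27 0.52] turn 0 j6 -0.95 tilt 0.037
```

Request:
send_rows([
  [[0.25,0.25,0.3,0,1],[0,0,0.2,0,1],[0,0,0,0,1]],
])

```text
clock: 4.83
position: [408.8, 308.5, 134.6]
ee_rot: [-0.702, 0.711, 0.011, 0.018]
contact_force: [0.5, 0.2, -0.1]
gripper_width: 85.1
```

Request:
send_rows([
  [[0,0,0,0,0.7],[0,0,0,0,0.6],[0,0,0,0,0.5],[0,0,0,0,0.4],[0,0,0,0,0.35],[0,0,0,0,0.3],[0,0,0,0,0.2],[0,0,0,0,0.2],[0,0,0,0,0.2],[0,0,0,0,0.2]],
])

```text
clock: 5.67
position: [410.0, 309.7, 137.6]
ee_rot: [-0.703, 0.711, 0.011, 0.021]
contact_force: [-0.8, -0.8, 0.6]
gripper_width: 21.0
```

Run:
```python
from h import *
s=arm.read_state();plan(s,[407.3,307.1,131]);print(s["ee_rot"])
```

```text
tcp [410.  309.7 137.6] yaw -1.582 shift cm [0.29 0.28 0.64] turn 0 j6 -0.95 tilt 0.047
[-0.70265237  0.7111416   0.01109941  0.02083457]
```

Request:
send_rows([
  [[0,0,0,0,0],[0,0,0,0,0],[0,0,0,0,0]],
])

```text
clock: 5.92
position: [410.0, 309.7, 137.6]
ee_rot: [-0.703, 0.711, 0.011, 0.021]
contact_force: [-0.2, 0.5, 0.8]
gripper_width: 21.0
```

Run:
```python
from h import *
s=arm.read_state();plan(s,[407.3,307.1,131]);print(s["ee_rot"],s["gripper_width"])
im,D,st=shot("wrist","w3")
cv2.imwrite("pics/w3c.png",cv2.resize(im[100:384,90:420],None,fx=2,fy=2))
```

```text
tcp [410.  309.7 137.6] yaw -1.583 shift cm [0.29 0.28 0.64] turn 0 j6 -0.95 tilt 0.047
[-0.70264427  0.71115077  0.01109031  0.02079932] 21.033125809389666
```

View pics/w3c.png

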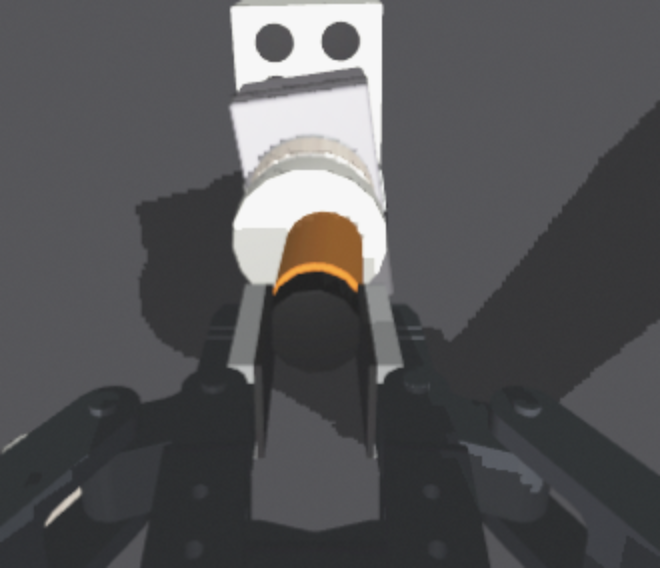

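The vial is held: the fingers are on the cap and shoulder, with the amber body at crop (320,250) upright between the pads. Lifting now.

Request:
send_rows([
  [[0,0,-0.5,0,0],[0,0,-1.5,0,0],[0,0,-2.5,0,0],[0,0,-3,0,0],[0,0,-3,0,0],[1.5,-0.8,-2,0,0],[3,-1.3,0,0,0],[3.5,-1.5,0,0,0],[3.5,-1.5,0,0,0],[3.5,-1.5,0,0,0]],
])

```text
clock: 6.8
position: [473.4, 152.9, 265.4]
ee_rot: [0.707, -0.707, -0.01, -0.021]
contact_force: [1.5, -0.1, -0.9]
gripper_width: 21.2
```

Run:
```python
from h import *
s=arm.read_state();plan(s,[603.4,-186,150],0);print(s["ee_rot"],s["gripper_width"])
```

```text
tcp [473.4 152.9 265.4] yaw -1.57 shift cm [ 34.38 -12.81  10.24] turn 0.0 j6 -0.61 tilt 0.047
[ 0.70710667 -0.70671223 -0.00995393 -0.02142215] 21.17543636364825
```

Request:
send_rows([
  [[3.5,-1.4,0.5,0,0],[3.5,-1.4,0.5,0,0],[3.5,-1.4,0.5,0,0],[3.5,-1.4,0.5,0,0],[3.5,-1.4,0.5,0,0],[3.5,-1.4,0.5,0,0],[3.5,-1.4,0.5,0,0],[3.5,-1.4,0.5,0,0],[3,-1.2,0.5,0,0],[0,0,0,0,0]],
])

```text
clock: 7.63
position: [603.5, -176.3, 208.8]
ee_rot: [-0.706, 0.708, 0.009, 0.024]
contact_force: [-0.0, 1.2, -0.1]
gripper_width: 20.9
```

Run:
```python
from h import *
im,D,s=shot("wrist","w4");plan(s,[603.4,-186,60],0);print(s["ee_rot"],s["gripper_width"])
rim(im,s,thr=150)
```

```text
tcp [ 603.5 -176.3  208.8] yaw -1.574 shift cm [ 1.66  0.32 14.81] turn -0.004 j6 0.07 tilt 0.052
[-0.70560542  0.70813527  0.00910051  0.02413727] 20.8578505559346
c [467.4  -4.3] wh [93.7 83.8] ang 87.3 circ [468.2  -4.1] 62.1
c [785.7 -12.4] wh [121.   72.3] ang 88.5 circ [779.1 -11.4] 66.5
c [ 605.  -186.7] wh [50.6 50.9] ang 0.1 circ [ 604.4 -187. ] 26.1
c [ 429.8 -281.8] wh [87.4 91.4] ang 88.5 circ [ 429.3 -282.1] 62.3
```

Request:
send_rows([
  [[0.3,0.1,2.5,0,0],[0.3,0.1,3,0,0],[0.3,0.1,3,0,0],[0.3,0,3,0,0],[0.3,0,2.5,0,0],[0.1,0,1.5,0,0],[0,0,0,0,0]],
])

```text
clock: 8.27
position: [605.7, -181.0, 53.5]
ee_rot: [-0.707, 0.707, 0.006, 0.027]
contact_force: [-0.2, 0.4, -1.0]
gripper_width: 20.9
```

Run:
```python
from h import *
s=arm.read_state();plan(s,[604.5,-184.6,19],0);print(s["ee_rot"],s["gripper_width"])
```

```text
tcp [ 605.7 -181.    53.5] yaw -1.571 shift cm [0.52 0.22 3.43] turn -0.002 j6 0.1 tilt 0.056
[-0.7065391   0.70711816  0.00586505  0.02742294] 20.93400225778175
```

Request:
send_rows([
  [[0.3,0.1,0.8,0,0],[0.2,0.1,0.8,0,0],[0,0,0.6,0,0],[0,0,0.4,0,0],[0,0,0,0,0]],
])

```text
clock: 8.68
position: [606.8, -183.4, 29.6]
ee_rot: [0.708, -0.706, -0.003, -0.029]
contact_force: [0.2, 0.5, -1.0]
gripper_width: 20.5
```

Run:
```python
from h import *
s=arm.read_state();plan(s,[604.5,-184.6,19],0);print(s["ee_rot"],s["contact_force"])
```

```text
tcp [ 606.8 -183.4   29.6] yaw -1.567 shift cm [0.17 0.27 1.05] turn 0.002 j6 0.11 tilt 0.059
[ 0.70781308 -0.70578527 -0.00328392 -0.02927483] [ 0.17897915  0.48539667 -0.95501761]
```

Request:
send_rows([
  [[0.1,0.2,0.5,0,0],[0,0.1,0.3,0,0],[0,0,0,0,0]],
])

```text
clock: 8.93
position: [605.2, -184.2, 22.6]
ee_rot: [0.708, -0.706, -0.002, -0.03]
contact_force: [0.7, 1.2, -0.6]
gripper_width: 20.9
```

Request:
send_rows([
  [[0,0,0.2,0,0],[0,0,0,0,0]],
])

```text
clock: 9.1
position: [605.4, -184.2, 20.8]
ee_rot: [0.708, -0.706, -0.002, -0.031]
contact_force: [-0.3, 1.1, -1.0]
gripper_width: 21.0
```

Run:
```python
from h import *
im,D,s=shot("wrist","w5");plan(s,[604.5,-184.6,19],0);print(s["ee_rot"],s["contact_force"])
cv2.imwrite("pics/w5c.png",cv2.resize(im[100:384,90:420],None,fx=2,fy=2))
```

```text
tcp [ 605.4 -184.2   20.8] yaw -1.567 shift cm [0.05 0.1  0.17] turn 0.002 j6 0.12 tilt 0.061
[ 0.70789545 -0.70565353 -0.00155222 -0.03057315] [-0.25608642  1.05715384 -0.98953999]
```

View pics/w5c.png

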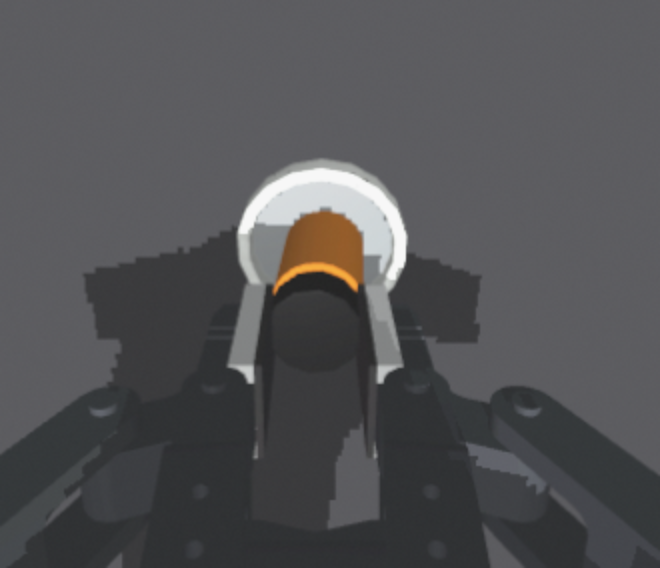

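The vial sits centred in the vial well, ring centre about (322,240) in the crop and vial base just above the floor. I go down in small steps until contact.

Request:
send_rows([
  [[0,0,0.15,0,0],[0,0,0.05,0,0]],
])

```text
clock: 9.32
position: [606.1, -184.3, 19.3]
ee_rot: [0.708, -0.706, -0.001, -0.031]
contact_force: [0.3, 0.3, -0.2]
gripper_width: 20.8
```

Request:
send_rows([
  [[0,0,0.1,0,0],[0,0,0.0,0,0]],
])

```text
clock: 9.48
position: [606.5, -184.3, 18.5]
ee_rot: [0.708, -0.706, -0.001, -0.031]
contact_force: [0.6, 0.5, -0.7]
gripper_width: 20.9
```

Request:
send_rows([
  [[0,0.05,0.1,0,0],[0,0.0,0.05,0,0]],
])

```text
clock: 9.65
position: [606.6, -184.5, 18.3]
ee_rot: [0.708, -0.705, 0.0, -0.031]
contact_force: [-2.5, -0.1, 3.0]
gripper_width: 20.9
```

Request:
send_rows([
  [[0,0.05,0.1,0,0],[0,0.0,0.05,0,0]],
])

```text
clock: 9.82
position: [606.6, -184.6, 18.3]
ee_rot: [0.709, -0.705, 0.001, -0.032]
contact_force: [-2.5, -0.1, 3.4]
gripper_width: 20.8
```

On the floor (3 N upward). Releasing.

Request:
send_rows([
  [[0,0,0,0,0.35],[0,0,0,0,0.5],[0,0,0,0,0.7],[0,0,0,0,0.7],[0,0,-0.5,0,0.7],[0,0,-2,0,0.7],[0,0,-3,0,0.8],[0,0,-3,0,0.9],[0,0,-3,0,1],[0,0,-3,0,1]],
])

```text
clock: 10.65
position: [594.2, -190.0, 157.8]
ee_rot: [0.708, -0.706, -0.008, -0.025]
contact_force: [0.7, 0.3, 1.2]
gripper_width: 85.7
```

Run:
```python
from h import *
im,D,s=shot("wrist","w6");plan(s,[412.2,306.2,230],0);print(s["ee_rot"],s["contact_force"])
P=cloud("wrist",D,s);q=P.reshape(-1,3);q=q[(np.hypot(q[:,0]-604,q[:,1]+187)<40)]
t=q[(q[:,2]>44)&(q[:,2]<60)];print(t.mean(0),cv2.minEnclosingCircle(t[:,:2].astype(np.float32)),t.std(0))
```

```text
tcp [ 594.2 -190.   157.8] yaw -1.568 shift cm [-49.96  17.92  -5.28] turn 0.002 j6 0.11 tilt 0.053
[ 0.70777104 -0.70594399 -0.00848215 -0.02512546] [0.74848061 0.29488731 1.18022085]
[ 604.55805821 -187.65132527   49.0708091 ] ((604.5971069335938, -186.6901092529297), 12.109407424926758) [5.9163502  6.08739239 1.03247299]
```

The vial stands in its well: centre (604.6,-187), top at 49–50 mm. Back to the stack for the pot.

Request:
send_rows([
  [[-2.5,0.9,-2,0,1],[-3.5,1.2,-1.5,0,1],[-3.5,1.2,-1.5,0,1],[-3.7,1.3,-1.5,0,1],[-3.7,1.3,-1,0,1],[-3.7,1.3,-1,0,1],[-3.7,1.3,0,0,1],[-3.7,1.3,0,0,1],[-3.7,1.3,0,0,1],[-3.7,1.3,0,0,1]],
])

```text
clock: 11.53
position: [469.6, 164.5, 271.1]
ee_rot: [-0.703, 0.71, -0.002, 0.035]
contact_force: [0.8, 0.4, -1.8]
gripper_width: 85.4
```

Request:
send_rows([
  [[-3.7,1.3,0,0,1],[-3.7,1.3,0,0,1],[-3.7,1.3,0,0,1],[0,0,0,0,1]],
])

```text
clock: 11.87
position: [426.4, 285.8, 276.5]
ee_rot: [-0.705, 0.708, -0.001, 0.038]
contact_force: [0.8, -1.0, -0.5]
gripper_width: 85.0
```

Run:
```python
from h import *
im,D,st=shot("wrist","w7");plan(st,[412.2,306.2,87],0);print(st["ee_rot"])
P=cloud("wrist",D,st)
q=P.reshape(-1,3);q=q[(abs(q[:,0]-410)<90)&(abs(q[:,1]-308)<110)]
for z0,z1 in[(115,130),(75,90),(38,52)]:
    s=q[(q[:,2]>z0)&(q[:,2]<z1)][:,:].astype(np.float32)
    if len(s)>3: print(z0,len(s),s.mean(0).round(1),cv2.minAreaRect(s[:,:2]),cv2.minEnclosingCircle(s[:,:2]))
```

```text
tcp [426.4 285.8 276.5] yaw -1.573 shift cm [-1.03  2.5  18.92] turn -0.005 j6 -0.92 tilt 0.077
[-0.70531435  0.70784755 -0.00135394  0.03849266]Traceback (most recent call last):
  File "<stdin>", line 7, in <module>
cv2.error: OpenCV(4.12.0) /io/opencv/modules/imgproc/src/convhull.cpp:143: error: (-215:Assertion failed) total >= 0 && (depth == CV_32F || depth == CV_32S) in function 'convexHull'
```

Request:
send_rows([
  [[0,0,-3,0,1],[0,0,-3,0,1],[0,0,-3,0,1],[0,0,-3,0,1],[0,0,-3,0,1]],
])

```text
clock: 12.33
position: [415.1, 271.6, 422.6]
ee_rot: [-0.705, 0.708, -0.001, 0.027]
contact_force: [1.1, -0.0, 0.3]
gripper_width: 85.2
```

Request:
send_rows([
  [[0,0,4,0,1],[0,0,4,0,1],[0,0,4,0,1],[0,0,4,0,1]],
])

```text
clock: 12.67
position: [434.8, 282.5, 283.9]
ee_rot: [-0.703, 0.71, -0.002, 0.053]
contact_force: [0.1, 0.0, -0.6]
gripper_width: 85.2
```

```bash
sed -i 's/"tilt",np.arccos(-m\[2,2\]).round(3))/"toolz",m[:2,2].round(4))/' h.py
cat >> h.py <<'E'
def stack(tag):
    im,D,st=shot("wrist",tag)
    P=cloud("wrist",D,st);q=P.reshape(-1,3);q=q[(abs(q[:,0]-410)<90)&(abs(q[:,1]-308)<110)]
    for z0,z1 in[(115,130),(75,90),(38,52)]:
        s=np.ascontiguousarray(q[(q[:,2]>z0)&(q[:,2]<z1)],dtype=np.float32)
        if len(s)>10:
            xy=np.ascontiguousarray(s[:,:2]);print(z0,len(s),s[:,2].mean().round(1),cv2.minAreaRect(xy),cv2.minEnclosingCircle(xy))
    return st
E
python3 - <<'E'
from h import *
st=stack("w8");plan(st,[412.2,306.2,87],0)
E
```

```text
115 1525 122.1 ((412.2160339355469, 306.0331115722656), (46.82082748413086, 47.15062713623047), 0.06811637431383133) ((412.2848815917969, 306.3116760253906), 23.990705490112305)
75 1198 80.3 ((410.5034484863281, 312.1777648925781), (50.42366027832031, 86.25577545166016), 7.856969833374023) ((410.9797058105469, 311.63409423828125), 48.395957946777344)
38 1424 44.4 ((413.13714599609375, 308.8378601074219), (58.037532806396484, 130.6300048828125), 0.776492178440094) ((413.1429748535156, 308.6167297363281), 70.56240844726562)
tcp [434.8 282.5 283.9] yaw -1.578 shift cm [-0.92  3.82 19.57] turn -0.013 j6 -0.92 toolz [0.0789 0.0719]
```

Request:
send_rows([
  [[0,0,-4,0,1],[0,0,-4,0,1],[0,0,-4,0,1],[0,0,-4,0,1]],
])

```text
clock: 13.05
position: [416.7, 261.0, 423.8]
ee_rot: [-0.701, 0.713, -0.002, 0.023]
contact_force: [1.4, 1.0, 0.3]
gripper_width: 85.4
```

Request:
send_rows([
  [[0,0,2,0,1],[0,0,2,0,1],[0,0,2,0,1],[0,0,2,0,1],[0,0,2,0,1],[0,0,2,0,1],[0,0,2,0,1]],
])

```text
clock: 13.63
position: [433.6, 264.8, 309.9]
ee_rot: [-0.697, 0.715, -0.004, 0.047]
contact_force: [-0.0, -0.1, -0.6]
gripper_width: 85.7
```

Request:
send_rows([
  [[0,0,-4,0,1],[0,0,-4,0,1],[0,0,-4,0,1],[0,0,-4,0,1]],
])

```text
clock: 13.97
position: [413.2, 241.7, 449.0]
ee_rot: [-0.696, 0.718, -0.005, 0.014]
contact_force: [0.9, 1.3, 0.2]
gripper_width: 85.6
```

Request:
send_rows([
  [[-0.3,-0.1,1.2,0,1],[-0.3,-0.1,1.2,0,1],[-0.3,-0.1,1.2,0,1],[-0.3,-0.1,1.2,0,1],[-0.3,-0.1,1.2,0,1],[-0.3,-0.1,1.2,0,1],[-0.3,-0.1,1.2,0,1],[-0.3,-0.1,1.2,0,1],[-0.3,-0.1,1.2,0,1],[-0.3,-0.1,1.2,0,1]],
])

```text
clock: 14.8
position: [435.0, 268.2, 342.8]
ee_rot: [-0.692, 0.722, -0.007, 0.028]
contact_force: [-0.6, 0.2, 0.0]
gripper_width: 85.2
```

Request:
send_rows([
  [[0,0,0,0,1],[0,0,-4,0,1],[0,0,-4,0,1],[0,0,-4,0,1]],
])

```text
clock: 15.13
position: [424.6, 258.6, 449.6]
ee_rot: [-0.691, 0.723, -0.008, 0.008]
contact_force: [0.8, 1.0, -0.0]
gripper_width: 85.2
```

Request:
send_rows([
  [[-0.3,0,0.6,0,1],[-0.3,0,0.6,0,1],[-0.3,0,0.6,0,1],[-0.3,0,0.6,0,1],[-0.3,0,0.6,0,1],[-0.3,0,0.6,0,1],[-0.3,0,0.6,0,1],[-0.3,0,0.6,0,1],[-0.3,0,0.6,0,1],[-0.3,0,0.6,0,1]],
])

```text
clock: 15.97
position: [430.6, 289.0, 394.3]
ee_rot: [-0.69, 0.724, -0.01, 0.015]
contact_force: [0.7, -0.2, -0.5]
gripper_width: 85.7
```

Request:
send_rows([
  [[0,0,1.3,0.01,1],[0,0,1.3,0.01,1],[0,0,1.3,0.01,1],[0,0,1.3,0.01,1],[0,0,1.3,0.01,1],[0,0,1.3,0.01,1],[0,0,1.3,0,1],[0,0,-4,0,1],[0,0,-4,0,1],[0,0,-4,0,1]],
])

```text
clock: 16.8
position: [421.7, 283.7, 395.4]
ee_rot: [-0.667, 0.745, -0.011, -0.011]
contact_force: [1.0, 1.3, 0.5]
gripper_width: 85.3
```

Request:
send_rows([
  [[0,0,1.3,0,1],[0,0,1.3,0,1],[0,0,1.3,0,1],[0,0,1.3,0,1],[0,0,1.3,0,1],[0,0,1.3,0,1],[0,0,1.3,0,1],[0,0,-4,0,1],[0,0,-4,0,1],[0,0,-4,0,1]],
])

```text
clock: 17.63
position: [416.8, 280.4, 410.6]
ee_rot: [-0.667, 0.744, -0.013, -0.025]
contact_force: [1.7, 1.3, -0.6]
gripper_width: 85.3
```

Run:
```python
from h import *
plan(arm.read_state(),[412.2,306.2,87],0)
```

```text
tcp [416.8 280.4 410.6] yaw -1.68 shift cm [-4.26  0.31 32.19] turn -0.11 j6 -1.04 toolz [-0.0191 -0.0524]
```

Request:
send_rows([
  [[-0.2,0,1.3,-0.011,1],[-0.2,0,1.3,-0.011,1],[-0.2,0,1.3,-0.011,1],[-0.2,0,1.3,-0.011,1],[-0.2,0,1.3,-0.011,1],[-0.2,0,1.3,-0.011,1],[-0.2,0,1.3,-0.011,1],[-0.2,0,1.3,-0.011,1],[-0.2,0,1.3,-0.011,1],[-0.2,0,1.3,-0.011,1]],
])

```text
clock: 18.47
position: [422.2, 301.1, 284.5]
ee_rot: [0.709, -0.705, 0.013, 0.012]
contact_force: [0.3, 0.2, -0.2]
gripper_width: 85.7
```

Request:
send_rows([
  [[0,0,1.3,0,1],[0,0,1.3,0,1],[0,0,1.3,0,1],[0,0,1.3,0,1],[0,0,1.3,0,1],[0,0,1.3,0,1],[0,0,1.3,0,1],[0,0,1.3,0,1]],
])

```text
clock: 19.13
position: [421.5, 298.4, 171.3]
ee_rot: [0.71, -0.704, 0.013, 0.013]
contact_force: [0.3, -0.2, 1.0]
gripper_width: 85.6
```

Run:
```python
from h import *
plan(arm.read_state(),[412.2,306.2,87],0)
```

```text
tcp [421.5 298.4 171.3] yaw -1.563 shift cm [-1.1   0.93  8.39] turn 0.008 j6 -0.95 toolz [ 0.001  -0.0364]
```

Request:
send_rows([
  [[-0.5,0.5,0.5,0,1],[-0.4,0.4,1,0,1],[-0.1,0,1.3,0,1],[-0.1,0,1.3,0,1],[0,0,1.2,0,1],[0,0,1,0,1],[0,0,0,0,1]],
])

```text
clock: 19.72
position: [409.7, 309.2, 102.1]
ee_rot: [0.71, -0.704, 0.014, 0.014]
contact_force: [-0.2, -0.4, -0.3]
gripper_width: 85.3
```

Run:
```python
from h import *
plan(arm.read_state(),[412.2,306.2,87],0)
```

```text
tcp [409.7 309.2 102.1] yaw -1.561 shift cm [ 0.24 -0.25  1.52] turn 0.009 j6 -0.99 toolz [-0.0005 -0.0391]
```

Request:
send_rows([
  [[0.25,-0.25,0.6,0,1],[0.1,0,0.7,0,1],[0,0,0.2,0,1]],
])

```text
clock: 19.97
position: [412.8, 306.7, 87.5]
ee_rot: [0.711, -0.703, 0.014, 0.013]
contact_force: [-0.3, 1.2, 0.2]
gripper_width: 85.3
```

Request:
send_rows([
  [[0,0,0,0,0.8],[0,0,0,0,0.7],[0,0,0,0,0.6],[0,0,0,0,0.5],[0,0,0,0,0.4],[0,0,0,0,0.3],[0,0,0,0,0.3]],
])

```text
clock: 20.55
position: [413.7, 307.4, 89.2]
ee_rot: [0.711, -0.703, 0.014, 0.011]
contact_force: [-0.5, -0.8, -1.5]
gripper_width: 45.4
```

Run:
```python
from h import *
plan(arm.read_state(),[606.3,176.5,160],0)
im,D,st=shot("wrist","w9")
cv2.imwrite("pics/w9c.png",cv2.resize(im[100:384,90:420],None,fx=1.6,fy=1.6))
```

```text
tcp [413.7 307.4  89.2] yaw -1.56 shift cm [ 13.53 -19.14  -6.54] turn 0.011 j6 -0.98 toolz [ 0.0041 -0.0345]
```

View pics/w9c.png

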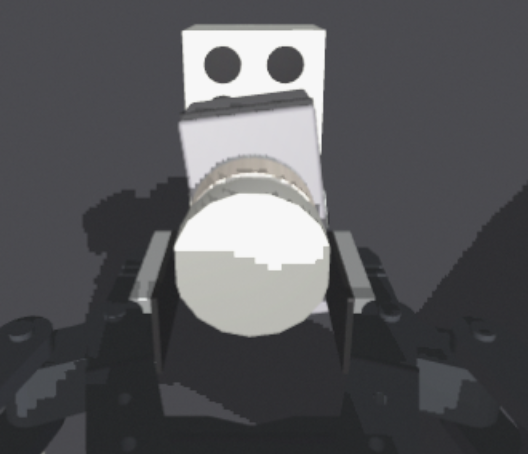

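Request:
send_rows([
  [[0,0,0,0,0],[0,0,0,0,0],[0,0,-0.5,0,0],[0,0,-1.3,0,0],[0,0,-2,0,0],[0,0,-2,0,0],[0.5,-0.5,-2,0,0],[1.4,-2,0,0,0],[1.8,-2.6,0,0,0],[1.8,-2.6,0,0,0]],
])

```text
clock: 21.43
position: [489.8, 256.8, 175.2]
ee_rot: [0.714, -0.7, 0.014, 0.011]
contact_force: [-0.1, 0.5, -1.3]
gripper_width: 45.3
```

Request:
send_rows([
  [[1.8,-2.6,0,0,0],[1.8,-2.6,0,0,0],[1.8,-2.6,0,0,0],[1.4,-2,0,0,0],[0.5,-1,0,0,0],[0,0,0,0,0]],
])

```text
clock: 21.93
position: [607.9, 179.1, 180.5]
ee_rot: [0.713, -0.701, 0.015, 0.01]
contact_force: [-0.3, 0.7, -0.7]
gripper_width: 45.1
```

Run:
```python
from h import *
im,D,st=shot("wrist","w10");plan(st,[606.3,177.7,40],0);rim(im,st,thr=150);print(st["gripper_width"])
```

```text
tcp [607.9 179.1 180.5] yaw -1.555 shift cm [-0.35  0.25 14.05] turn 0.016 j6 -0.56 toolz [ 0.0067 -0.0348]
c [900.9 403.8] wh [152.8  59.6] ang 42.8 circ [891.9 413.5] 78.1
c [391.8 299.6] wh [65.7 80.8] ang 0.9 circ [392.3 298.3] 49.5
c [607.4 296.4] wh [113.6 119.3] ang 3.1 circ [607.7 296.3] 60.0
c [606.7 192.3] wh [ 74.3 107.5] ang 3.6 circ [597.5 193.9] 58.2
c [469.4  42.5] wh [59.6 82.7] ang 87.3 circ [469.7  42.1] 50.3
c [796.1  29.4] wh [55.3 19.1] ang 1.2 circ [795.8  28.3] 28.4
45.07435651793037
```

Request:
send_rows([
  [[0,0,1.6,0,0],[-0.1,0.1,1.6,0,0],[0,0,1.6,0,0],[-0.1,0.1,1.6,0,0],[0,0,1.6,0,0],[0,0,1.6,0,0],[0,0,1.6,0,0],[0,0,1.6,0,0],[0,0,1,0,0]],
])

```text
clock: 22.73
position: [599.0, 185.9, 43.2]
ee_rot: [0.717, -0.697, 0.014, 0.007]
contact_force: [0.3, -0.4, -1.1]
gripper_width: 45.5
```

Run:
```python
from h import *
plan(arm.read_state(),[606.3,177.7,12.3],0)
```

```text
tcp [599.  185.9  43.2] yaw -1.544 shift cm [ 0.74 -0.68  3.12] turn 0.027 j6 -0.58 toolz [ 0.0112 -0.0295]
```

Request:
send_rows([
  [[0.4,-0.4,0.5,0,0],[0.4,-0.3,0.7,0,0],[0.1,-0.1,0.7,0,0],[0,0,0.5,0,0],[0,0,0,0,0]],
])

```text
clock: 23.15
position: [606.3, 177.4, 17.5]
ee_rot: [0.718, -0.696, 0.014, 0.007]
contact_force: [-0.5, -0.4, -1.6]
gripper_width: 45.6
```

Run:
```python
from h import *
plan(arm.read_state(),[606.3,177.7,12.3],0)
```

```text
tcp [606.3 177.4  17.5] yaw -1.54 shift cm [-0.04  0.    0.52] turn 0.031 j6 -0.56 toolz [ 0.0099 -0.0301]
```

Request:
send_rows([
  [[0,0,0.3,0,0],[0,0,0.1,0,0]],
])

```text
clock: 23.32
position: [607.1, 177.4, 14.0]
ee_rot: [0.718, -0.696, 0.014, 0.007]
contact_force: [-0.5, -0.2, -0.7]
gripper_width: 45.2
```

Request:
send_rows([
  [[0,0,0.1,0,0],[0,0,0.05,0,0]],
])

```text
clock: 23.48
position: [607.6, 177.5, 12.9]
ee_rot: [0.718, -0.696, 0.015, 0.006]
contact_force: [0.6, 0.9, -1.1]
gripper_width: 45.5
```

Request:
send_rows([
  [[0,0,0.1,0,0],[0,0,0.05,0,0]],
])

```text
clock: 23.65
position: [608.0, 177.6, 11.9]
ee_rot: [0.718, -0.696, 0.015, 0.005]
contact_force: [0.3, 0.4, -0.4]
gripper_width: 45.3
```

Request:
send_rows([
  [[0,0.05,0.1,0,0],[0,0,0.05,0,0]],
])

```text
clock: 23.82
position: [608.1, 177.9, 11.8]
ee_rot: [0.718, -0.696, 0.015, 0.005]
contact_force: [-1.4, -1.0, 2.1]
gripper_width: 45.6
```

Request:
send_rows([
  [[0,0.05,0.1,0,0],[0,0,0,0,0]],
])

```text
clock: 23.98
position: [608.2, 178.1, 12.0]
ee_rot: [0.718, -0.696, 0.016, 0.004]
contact_force: [-0.9, 0.6, -0.9]
gripper_width: 45.0
```

The force rises at z≈11.9, so the pot is on the floor. Releasing and rising.

Request:
send_rows([
  [[0,0,0.05,0,0.65],[0,0,0,0,0.75],[0,0,0,0,0.9],[0,0,0,0,1],[0,0,0,0,1],[0,0,-1.5,0,1],[0,0,-3,0,1],[0,0,-3,0,1],[0,0,-3,0,1],[0,0,-3,0,1]],
])

```text
clock: 24.82
position: [600.5, 179.0, 139.9]
ee_rot: [0.717, -0.696, 0.012, 0.014]
contact_force: [0.0, -0.5, -0.4]
gripper_width: 85.4
```

```bash
cat >> h.py <<'E'
def chk(tag,xy,z0,z1,r=50):
    im,D,s=shot("wrist",tag);P=cloud("wrist",D,s);q=P.reshape(-1,3);q=q[(np.hypot(q[:,0]-xy[0],q[:,1]-xy[1])<r)]
    t=q[(q[:,2]>z0)&(q[:,2]<z1)].astype(np.float32);A=np.c_[t[:,:2]-t[:,:2].mean(0),np.ones(len(t))]
    print(len(t),t.mean(0),cv2.minAreaRect(np.ascontiguousarray(t[:,:2])),"slope",np.linalg.lstsq(A,t[:,2],rcond=None)[0]);return s
E
python3 - <<'E'
from h import *
s=chk("w11",(606,176),38,60);plan(s,[410.6,312,230],0.137)
E
```

```text
2343 [608.41907  176.76909   45.207817] ((608.6531372070312, 177.73355102539062), (46.659202575683594, 46.982330322265625), 1.8510284423828125) slope [1.41179928e-03 1.36647559e-02 4.52078316e+01]
tcp [600.5 179.  139.9] yaw -1.541 shift cm [-13.51  18.63  -9.44] turn -0.108 j6 -0.55 toolz [-0.0033 -0.0371]
```

The pot stands flat in its well: centre (608.5,177.5), slope about 0.01. Next the box, with a turn onto its 8° yaw.

Request:
send_rows([
  [[-1.5,2.2,-0.5,-0.02,1],[-1.8,2.6,-0.5,-0.02,1],[-1.8,2.6,-0.5,-0.02,1],[-2,2.6,0,-0.02,1],[-2,2.6,0,-0.02,1],[-2,2.6,0,0,1],[-1.5,1.8,0,0,1],[0,0,0,0,1]],
])

```text
clock: 25.53
position: [421.0, 296.1, 161.1]
ee_rot: [0.752, -0.659, 0.016, 0.002]
contact_force: [-0.7, -0.8, 0.5]
gripper_width: 85.5
```

Run:
```python
from h import *
st=stack("w12");plan(st,[410.6,312,50],0.137)
```

```text
75 5817 80.3 ((410.8017272949219, 312.5119934082031), (50.45870590209961, 86.6520767211914), 7.867033004760742) ((410.83428955078125, 312.5943603515625), 49.05056381225586)
38 2582 44.5 ((413.3135681152344, 309.34027099609375), (58.053688049316406, 131.22900390625), 0.7776706218719482) ((412.95733642578125, 309.1148681640625), 71.3003158569336)
tcp [421.  296.1 161.1] yaw -1.441 shift cm [-2.    1.02 11.04] turn -0.006 j6 -0.84 toolz [ 0.021  -0.0236]
```

Request:
send_rows([
  [[-0.7,0.4,0.7,0,1],[-0.7,0.4,1.3,0,1],[-0.5,0.2,1.3,0,1],[-0.1,0,1.4,0,1],[0,0,1.4,0,1],[0,0,1.4,0,1],[0,0,1,0,1],[0,0,0,0,1]],
])

```text
clock: 26.25
position: [415.0, 313.3, 68.9]
ee_rot: [0.749, -0.663, 0.016, 0.0]
contact_force: [0.8, 0.6, 0.0]
gripper_width: 85.5
```

Run:
```python
from h import *
plan(arm.read_state(),[410.8,312.4,50],.137)
```

```text
tcp [415.  313.3  68.9] yaw -1.449 shift cm [-0.01  0.46  1.88] turn -0.015 j6 -0.89 toolz [ 0.0233 -0.0214]
```

Request:
send_rows([
  [[0,0.4,0.6,-0.015,1],[0,0,0.8,0,1],[0,0,0.4,0,1]],
])

```text
clock: 26.5
position: [412.8, 312.4, 49.4]
ee_rot: [0.753, -0.657, 0.016, -0.0]
contact_force: [-0.4, -0.2, 0.8]
gripper_width: 85.5
```

Run:
```python
from h import *
plan(arm.read_state(),[411.3,312.4,50],.137)
```

```text
tcp [412.8 312.4  49.4] yaw -1.435 shift cm [-0.02  0.15 -0.06] turn -0.001 j6 -0.88 toolz [ 0.0242 -0.0206]
```

Request:
send_rows([
  [[0,0.15,0,0,1],[0,0,0,0,0.85],[0,0,0,0,0.7],[0,0,0,0,0.62],[0,0,0,0,0.55],[0,0,0,0,0.5],[0,0,0,0,0.3],[0,0,0,0,0],[0,0,0,0,0],[0,0,0,0,0]],
])

```text
clock: 27.33
position: [411.4, 312.7, 50.2]
ee_rot: [0.753, -0.657, 0.016, -0.001]
contact_force: [-0.5, -0.1, -0.7]
gripper_width: 47.6
```

Run:
```python
from h import *
s=stack("w13");plan(s,[467.8,9.3,100],-.047);print(s["gripper_width"])
```

```text
115 6265 125.6 ((409.9994812011719, 313.8245544433594), (114.2075424194336, 27.237627029418945), 7.805295944213867) ((410.0205383300781, 313.4036560058594), 57.89551544189453)
75 17119 80.9 ((410.93280029296875, 312.7591552734375), (74.9015884399414, 87.25796508789062), 8.908000946044922) ((411.1483459472656, 313.1047058105469), 49.076290130615234)
38 5797 44.6 ((413.39776611328125, 309.45904541015625), (58.221012115478516, 131.03846740722656), 0.8865311741828918) ((413.43505859375, 308.6841735839844), 70.63365173339844)
tcp [411.4 312.7  50.2] yaw -1.435 shift cm [30.92 -1.59 -4.27] turn 0.183 j6 -0.89 toolz [ 0.0254 -0.0186]
47.59221378778392
```

Request:
send_rows([
  [[0,0,-0.5,0,0],[0,0,-1.3,0,0],[0,0,-2,0,0],[0,0,-2,0,0],[1,0,-1,0.03,0],[2,0,0,0.03,0],[3,-0.3,0,0.03,0],[3,-0.3,0,0.03,0],[3,-0.3,0,0.03,0],[3,-0.3,0,0.03,0]],
])

```text
clock: 28.22
position: [428.4, 161.5, 126.1]
ee_rot: [-0.689, 0.725, -0.016, 0.004]
contact_force: [0.3, 0.4, -0.8]
gripper_width: 47.7
```

Run:
```python
from h import *
im,D,s=shot("wrist","w14");plan(s,[467.8,9.3,100],-.047);rim(im,s,thr=150)
```

```text
tcp [428.4 161.5 126.1] yaw -1.622 shift cm [14.95 -4.64  2.98] turn -0.004 j6 -0.82 toolz [ 0.0271 -0.0178]
c [413.1 329.7] wh [65.1 89.7] ang 0.7 circ [413.6 331. ] 53.6
c [434.3 203.6] wh [ 87.6 101.4] ang 87.2 circ [433.9 200. ] 63.0
c [616.8 176.1] wh [96.3 76.7] ang 11.5 circ [616.8 178.9] 49.3
c [469.6  42.1] wh [58.7 81.9] ang 86.8 circ [469.2  42. ] 50.0
```

Request:
send_rows([
  [[2.8,-0.9,0,0,0],[3,-0.9,0,0,0],[3,-0.9,0,0,0],[3,-0.9,0,0,0],[2,-0.7,0.5,0,0],[0.8,-0.2,1,0,0],[0,0,1.3,0,0],[0,0,1.3,0,0],[0,0,1,0,0]],
])

```text
clock: 29.02
position: [462.5, -7.7, 80.6]
ee_rot: [-0.679, 0.734, -0.017, 0.005]
contact_force: [-0.2, 0.5, -1.0]
gripper_width: 47.8
```

Run:
```python
from h import *
im,D,s=shot("wrist","w15");plan(s,[468.4,9.6,9.2],-.047);rim(im,s,thr=150)
cv2.imwrite("pics/w15c.png",cv2.resize(im[50:384,90:420],None,fx=1.6,fy=1.6))
```

```text
tcp [462.5  -7.7  80.6] yaw -1.648 shift cm [-1.87 -0.24  7.13] turn -0.029 j6 -0.46 toolz [ 0.0297 -0.0175]
c [466.1   2.3] wh [98.9 85.8] ang 86.6 circ [467.    0.8] 62.2
```

View pics/w15c.png

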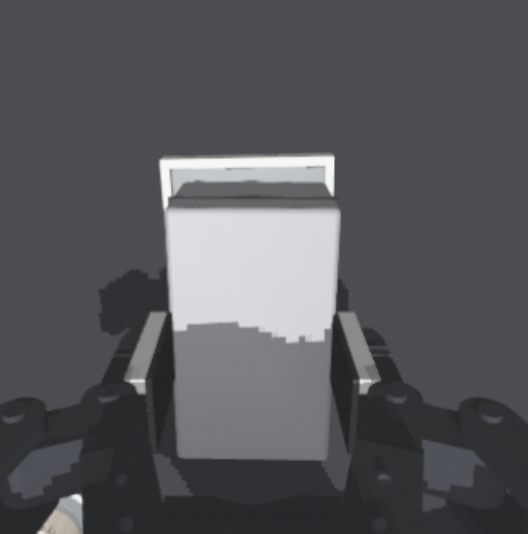

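The wrist view shows the box held square, with the tray's far rim behind it at crop (245,160). That rim puts the tray centre at y≈12. I align and go down.

Request:
send_rows([
  [[-1,-0.1,0,-0.015,0],[-1,-0.1,0.5,-0.015,0],[-0.2,0,1.3,0,0],[0,0,1.4,0,0],[0,0,1,0,0],[0,0,0,0,0]],
])

```text
clock: 29.57
position: [468.1, 17.8, 37.5]
ee_rot: [-0.692, 0.722, -0.017, 0.006]
contact_force: [-0.7, 0.1, -1.0]
gripper_width: 47.4
```

Run:
```python
from h import *
im,D,s=shot("wrist","w16");plan(s,[467.8,12.2,9.2],-.047);rim(im,s,thr=150)
cs=optics.get_image("scene")[0];cv2.imwrite("pics/s16.png",cv2.resize(cs[150:270,130:300],None,fx=4,fy=4))
```

```text
tcp [468.1  17.8  37.5] yaw -1.613 shift cm [0.52 0.1  2.83] turn 0.005 j6 -0.49 toolz [ 0.0322 -0.0161]
c [467.6   2.5] wh [98.1 82.2] ang 87.1 circ [467.2  -2.8] 59.5
```

Request:
send_rows([
  [[0.3,0.1,0.6,0,0],[0.2,0,0.7,0,0],[0,0,0.5,0,0],[0,0,0,0,0]],
])

```text
clock: 30.0
position: [470.8, 14.0, 22.1]
ee_rot: [-0.693, 0.721, -0.019, 0.01]
contact_force: [-0.1, 0.4, -0.7]
gripper_width: 47.6
```

Run:
```python
from h import *
s=arm.read_state();plan(s,[467.8,12.4,9.2],-.047)
```

```text
tcp [470.8  14.   22.1] yaw -1.611 shift cm [0.16 0.35 1.28] turn 0.007 j6 -0.48 toolz [ 0.041 -0.013]
```

Request:
send_rows([
  [[0.1,0.3,0.5,0,0],[0.1,0.1,0.4,0,0],[0,0,0,0,0]],
])

```text
clock: 30.25
position: [466.9, 11.6, 12.2]
ee_rot: [-0.692, 0.721, -0.019, 0.01]
contact_force: [-0.0, -0.2, -1.5]
gripper_width: 47.7
```

Request:
send_rows([
  [[0,0.1,0.2,0,0],[0,0,0,0,0]],
])

```text
clock: 30.42
position: [465.8, 11.4, 9.8]
ee_rot: [-0.692, 0.721, -0.019, 0.01]
contact_force: [-0.6, 0.3, -0.4]
gripper_width: 47.8
```

Request:
send_rows([
  [[0,0.05,0.15,0,0],[0,0,0,0,0]],
])

```text
clock: 30.58
position: [466.3, 11.7, 9.6]
ee_rot: [-0.693, 0.721, -0.02, 0.011]
contact_force: [0.4, 0.3, -0.6]
gripper_width: 48.4
```

Request:
send_rows([
  [[0,0,0.15,0,0],[0,0,0.05,0,0]],
])

```text
clock: 30.75
position: [466.7, 11.9, 9.3]
ee_rot: [-0.693, 0.721, -0.02, 0.011]
contact_force: [-2.6, 0.1, 2.4]
gripper_width: 47.8
```

Request:
send_rows([
  [[0,0,0.1,0,0],[0,0,0.05,0,0]],
])

```text
clock: 30.92
position: [466.7, 11.9, 9.3]
ee_rot: [-0.693, 0.721, -0.02, 0.011]
contact_force: [-0.4, -0.0, 2.0]
gripper_width: 47.8
```

Request:
send_rows([
  [[0,0,0,0,0.65],[0,0,0,0,0.75],[0,0,0,0,0.9],[0,0,0,0,1],[0,0,0,0,1],[0,0,-1.5,0,1],[0,0,-3,0,1],[0,0,-3,0,1],[0,0,-3,0,1],[0,0,-3,0,1]],
])

```text
clock: 31.75
position: [456.4, 12.2, 141.9]
ee_rot: [-0.693, 0.721, -0.016, 0.003]
contact_force: [0.6, 0.5, -1.0]
gripper_width: 85.6
```

Run:
```python
from h import *
s=chk("w17",(467,12),33,60,70);plan(s,[413.2,309.2,150],0.0145)
```

```text
5219 [465.82263    9.483872  39.242336] ((465.7000427246094, 12.131397247314453), (85.7994384765625, 50.79307174682617), 88.1477279663086) slope [-5.00541317e-04  1.47844721e-03  3.92423951e+01]
tcp [456.4  12.2 141.9] yaw -1.611 shift cm [-29.48   5.47  -1.51] turn -0.054 j6 -0.47 toolz [ 0.0265 -0.0199]
```

The box lies flat in its tray: centre (465.7,12.1), slope below 0.002. Next the rack.

Request:
send_rows([
  [[-3,0.6,0,-0.01,1],[-3.5,0.7,0,-0.01,1],[-3.5,0.7,0,-0.01,1],[-3.5,0.7,0,-0.01,1],[-3.5,0.7,0,-0.01,1],[-3.5,0.7,0,0,1],[-3.5,0.7,0,0,1],[-3,0.5,0,0,1],[-1.5,0.3,0,0,1],[0,0,0,0,1]],
])

```text
clock: 32.63
position: [407.5, 312.8, 145.6]
ee_rot: [0.71, -0.704, 0.022, -0.016]
contact_force: [1.2, 0.4, 0.1]
gripper_width: 85.3
```

Run:
```python
from h import *
s=stack("w18");plan(s,[413.2,309.2,10],0.0145)
```

```text
38 9538 44.5 ((413.359619140625, 309.12176513671875), (58.10276412963867, 129.9087677001953), 0.7651835083961487) ((413.37017822265625, 309.0325927734375), 70.7762680053711)
tcp [407.5 312.8 145.6] yaw -1.563 shift cm [ 0.24  0.15 13.57] turn -0.006 j6 -1.03 toolz [ 0.0527 -0.0083]
```

Request:
send_rows([
  [[0,0,-4,0,1],[0,0,-4,0,1],[0,0,-4,0,1],[0,0,-4,0,1],[0,0,-4,0,1],[0,0,0,0,1]],
])

```text
clock: 33.18
position: [396.2, 305.8, 348.1]
ee_rot: [0.708, -0.706, 0.023, -0.007]
contact_force: [0.5, 0.6, 0.9]
gripper_width: 85.6
```

Request:
send_rows([
  [[0,0,1.2,0,1],[0,0,1.2,0,1],[0,0,1.2,0,1],[0,0,1.2,0,1],[0,0,1.2,0,1],[0,0,1.2,0,1],[0,0,-4,0,1],[0,0,-4,0,1],[0,0,-4,0,1]],
])

```text
clock: 33.93
position: [389.6, 287.9, 379.6]
ee_rot: [-0.703, 0.711, -0.023, -0.011]
contact_force: [1.2, 0.4, -1.2]
gripper_width: 85.5
```

Run:
```python
from h import *
s=arm.read_state();plan(s,[413.2,309.2,10],0.0145)
```

```text
tcp [389.6 287.9 379.6] yaw -1.583 shift cm [-3.92 -1.7  36.85] turn -0.026 j6 -1.01 toolz [ 0.0166 -0.0479]
```

Request:
send_rows([
  [[-0.3,-0.2,1.4,-0.005,1],[-0.3,-0.2,1.4,-0.005,1],[-0.3,-0.2,1.4,-0.005,1],[-0.3,-0.2,1.4,-0.005,1],[-0.3,-0.2,1.4,0,1],[-0.3,-0.1,1.4,0,1],[-0.3,-0.1,1.4,0,1],[-0.2,-0.1,1.4,0,1],[-0.2,0,1.4,0,1],[-0.2,0,1.4,0,1]],
])

```text
clock: 34.77
position: [413.3, 301.5, 243.5]
ee_rot: [-0.705, 0.709, -0.022, 0.001]
contact_force: [0.1, 0.8, 0.4]
gripper_width: 85.4
```

Request:
send_rows([
  [[-0.1,0,1.4,0,1],[-0.1,0,1.4,0,1],[-0.1,0,1.4,0,1],[-0.1,0,1.4,0,1],[-0.1,0,1.4,0,1],[-0.1,0,1.4,0,1],[-0.1,0,1.4,0,1],[-0.1,0,1.4,0,1]],
])

```text
clock: 35.43
position: [416.9, 294.0, 121.9]
ee_rot: [-0.7, 0.713, -0.021, -0.002]
contact_force: [0.4, 0.9, 0.3]
gripper_width: 85.6
```

Run:
```python
from h import *
s=arm.read_state();plan(s,[413.2,309.2,10],0.0145)
```

```text
tcp [416.9 294.  121.9] yaw -1.589 shift cm [-1.87  0.7  11.12] turn -0.032 j6 -1.01 toolz [ 0.027  -0.0327]
```

Request:
send_rows([
  [[-0.6,0.2,0.8,-0.016,1],[-0.6,0.2,1.3,-0.016,1],[-0.4,0.1,1.4,0,1],[-0.2,0.1,1.4,0,1],[0,0,1.4,0,1],[0,0,1.2,0,1],[0,0,0,0,1]],
])

```text
clock: 36.02
position: [412.4, 303.7, 39.5]
ee_rot: [0.711, -0.703, 0.021, 0.005]
contact_force: [0.1, -0.4, -0.6]
gripper_width: 85.4
```

Run:
```python
from h import *
s=arm.read_state();plan(s,[413.8,309.2,10],0.0145)
```

```text
tcp [412.4 303.7  39.5] yaw -1.559 shift cm [-0.65 -0.08  2.93] turn -0.002 j6 -1.01 toolz [ 0.0234 -0.0366]
```

Request:
send_rows([
  [[-0.5,-0.1,0.8,0,1],[-0.1,0,0.9,0,1],[0,0,0.8,0,1],[0,0,0.2,0,1]],
])

```text
clock: 36.35
position: [415.4, 309.9, 11.8]
ee_rot: [0.711, -0.703, 0.021, 0.003]
contact_force: [-0.3, -0.6, -0.1]
gripper_width: 84.9
```

Run:
```python
from h import *
s=arm.read_state();plan(s,[413.8,309.2,10],0.0145)
```

```text
tcp [415.4 309.9  11.8] yaw -1.559 shift cm [0.06 0.17 0.18] turn -0.002 j6 -1.02 toolz [ 0.026  -0.0336]
```

Request:
send_rows([
  [[0.05,0.15,0.2,0,1],[0,0,0,0,0.9],[0,0,0,0,0.8],[0,0,0,0,0.73],[0,0,0,0,0.67],[0,0,0,0,0.6],[0,0,0,0,0.3],[0,0,0,0,0],[0,0,0,0,0],[0,0,0,0,0]],
])

```text
clock: 37.18
position: [413.9, 309.5, 10.3]
ee_rot: [0.711, -0.703, 0.021, 0.002]
contact_force: [0.7, 0.9, -0.5]
gripper_width: 56.0
```

Run:
```python
from h import *
s=arm.read_state();plan(s,[428.6,-319.7,120],-0.03);print(s["contact_force"],s["gripper_width"])
im,D,s=shot("wrist","w19");P=cloud("wrist",D,s);q=P.reshape(-1,3)
t=q[(abs(q[:,2]-44.5)<3)&(abs(q[:,0]-413)<27)&(abs(q[:,1]-309)<90)].astype(np.float32);print(len(t),t.min(0),t.max(0))
```

```text
tcp [413.9 309.5  10.3] yaw -1.559 shift cm [63.25 -0.95 -8.89] turn 0.043 j6 -1.03 toolz [ 0.0267 -0.0323]
[ 0.70899612  0.8558453  -0.5117437 ] 55.97993419230102
27513 [386.00278  243.6536    41.507713] [439.99924 367.42084  47.04442]
```

Request:
send_rows([
  [[0,0,-0.5,0,0],[0,0,-1.3,0,0],[0,0,-2,0,0],[0,0,-2.5,0,0],[0,0,-2.5,0,0],[1,0,-1.5,0,0],[2,0,0,0.01,0],[3,0,0,0.01,0],[3,0,0,0.01,0],[3,0,0,0.01,0]],
])

```text
clock: 38.07
position: [409.4, 189.9, 120.7]
ee_rot: [-0.698, 0.716, -0.021, -0.003]
contact_force: [-0.2, 0.5, -1.3]
gripper_width: 56.5
```

Request:
send_rows([
  [[3,-0.1,0,0,0],[3,-0.1,0,0,0],[3,-0.1,0,0,0],[3,-0.1,0,0,0],[3,-0.1,0,0,0]],
])

```text
clock: 38.48
position: [402.0, 25.9, 122.0]
ee_rot: [-0.697, 0.717, -0.019, -0.008]
contact_force: [0.5, -0.4, -2.1]
gripper_width: 56.1
```

Run:
```python
from h import *
s=arm.read_state();plan(s,[428.9,-319.4,120],-0.03);print(s["gripper_width"])
```

```text
tcp [402.   25.9 122. ] yaw -1.6 shift cm [34.4  -3.66  1.57] turn 0.002 j6 -0.57 toolz [ 0.0159 -0.0383]
56.078766890898265
```

Request:
send_rows([
  [[3,-0.4,0,0,0],[3,-0.4,0,0,0],[3,-0.4,0,0,0],[3,-0.4,0,0,0],[3,-0.4,0,0,0],[3,-0.4,0,0,0],[3,-0.4,0,0,0],[3,-0.4,0,0,0],[2,-0.3,0,0,0],[0,0,0,0,0]],
])

```text
clock: 39.32
position: [407.5, -258.4, 123.7]
ee_rot: [-0.691, 0.723, -0.012, -0.014]
contact_force: [0.8, -0.4, -2.5]
gripper_width: 55.9
```

Run:
```python
from h import *
im,D,s=shot("wrist","w20");plan(s,[428.9,-319.4,60],-0.03);print(s["gripper_width"]);rim(im,s,thr=150)
```

```text
tcp [ 407.5 -258.4  123.7] yaw -1.617 shift cm [ 5.76 -2.43  6.58] turn -0.016 j6 0.13 toolz [-0.0031 -0.0359]
55.93477316431989
c [ 601.5 -188.7] wh [45.7 50.2] ang 35.0 circ [ 603.3 -187.5] 25.4
c [ 408.6 -365. ] wh [55.1 40.5] ang 88.3 circ [ 402.7 -366. ] 29.8
c [ 409.7 -283. ] wh [233.6 129.3] ang 88.3 circ [ 414.  -285.6] 128.6
```

Request:
send_rows([
  [[2,-0.8,0,-0.008,0],[2,-0.8,0,-0.008,0],[1.5,-0.6,0.6,0,0],[0.6,-0.2,1.2,0,0],[0,0,1.3,0,0],[0,0,1.3,0,0],[0,0,0.8,0,0],[0,0,0,0,0]],
])

```text
clock: 40.03
position: [417.3, -318.6, 65.9]
ee_rot: [-0.695, 0.719, -0.004, -0.015]
contact_force: [-0.0, 0.5, -1.4]
gripper_width: 55.9
```

Run:
```python
from h import *
im,D,s=shot("wrist","w21");plan(s,[428.9,-319.4,14.3],-0.03);rim(im,s,thr=150)
cv2.imwrite("pics/w21c.png",cv2.resize(im[50:384,90:420],None,fx=1.6,fy=1.6))
g=cv2.cvtColor(im,cv2.COLOR_BGR2GRAY)
```

```text
tcp [ 417.3 -318.6   65.9] yaw -1.604 shift cm [-0.1  -1.24  5.14] turn -0.003 j6 0.26 toolz [-0.0158 -0.0277]
c [ 614.7 -201.1] wh [45.  15.4] ang 39.7 circ [ 610.  -195.5] 22.5
c [ 417.  -318.8] wh [112.9  97.9] ang 88.2 circ [ 417.3 -323.3] 70.5
c [ 427.5 -351.4] wh [98.3 90. ] ang 88.4 circ [ 427.5 -351.3] 65.9
```

View pics/w21c.png

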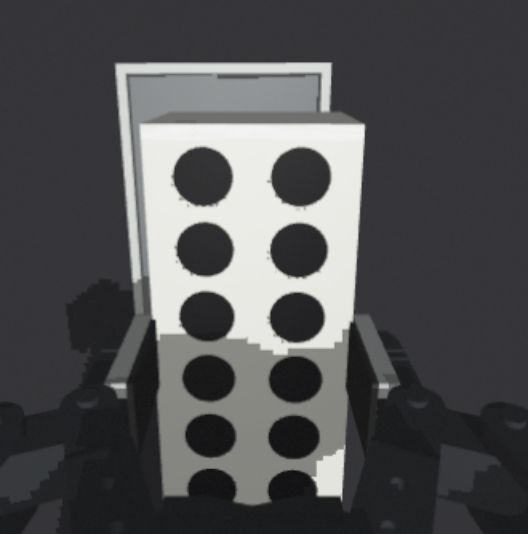

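The rack is lined up with the tray: far rim at crop (225,68), giving tray centre (428.4,-319.5). It still needs 12 mm in +x.

Request:
send_rows([
  [[0,-0.7,0.3,0,0],[-0.1,-0.6,0.8,0,0],[0,0,1.2,0,0],[0,0,1,0,0],[0,0,0,0,0]],
])

```text
clock: 40.5
position: [435.3, -318.7, 34.5]
ee_rot: [-0.696, 0.717, -0.009, -0.013]
contact_force: [-0.3, 0.2, -1.9]
gripper_width: 56.4
```

Run:
```python
from h import *
s=arm.read_state();plan(s,[428.7,-319.3,14.3],-0.03)
```

```text
tcp [ 435.3 -318.7   34.5] yaw -1.6 shift cm [0.02 0.64 2.02] turn 0.0 j6 0.24 toolz [-0.0072 -0.0313]
```

Request:
send_rows([
  [[0,0.5,0.6,0,0],[0,0.1,0.7,0,0],[0,0,0.3,0,0],[0,0,0,0,0]],
])

```text
clock: 40.83
position: [430.8, -319.0, 18.1]
ee_rot: [-0.697, 0.717, -0.01, -0.013]
contact_force: [-0.7, 0.2, -1.0]
gripper_width: 56.5
```

Run:
```python
from h import *
s=arm.read_state();plan(s,[428.7,-319.3,14.3],-0.03)
```

```text
tcp [ 430.8 -319.    18.1] yaw -1.599 shift cm [0.03 0.21 0.38] turn 0.002 j6 0.24 toolz [-0.0045 -0.0325]
```

Request:
send_rows([
  [[0,0.15,0.15,0,0],[0,0,0.1,0,0]],
])

```text
clock: 41.0
position: [429.5, -319.2, 15.8]
ee_rot: [-0.697, 0.717, -0.011, -0.013]
contact_force: [0.1, 0.4, -1.8]
gripper_width: 56.1
```

Request:
send_rows([
  [[0,0,0.1,0,0],[0,0,0.05,0,0]],
])

```text
clock: 41.17
position: [429.8, -319.5, 15.0]
ee_rot: [-0.697, 0.717, -0.011, -0.013]
contact_force: [-2.1, 2.0, 4.0]
gripper_width: 56.2
```

Request:
send_rows([
  [[0,0,0.1,0,0],[0,0,0.05,0,0]],
])

```text
clock: 41.33
position: [430.0, -319.6, 15.0]
ee_rot: [-0.697, 0.717, -0.012, -0.013]
contact_force: [-0.1, -0.2, -1.3]
gripper_width: 56.5
```

Request:
send_rows([
  [[0,0,0.1,0,0],[0,0,0.1,0,0],[0,0,0.1,0,0]],
])

```text
clock: 41.58
position: [430.0, -319.7, 14.9]
ee_rot: [-0.697, 0.717, -0.012, -0.013]
contact_force: [-3.2, 2.2, 7.0]
gripper_width: 56.3
```

Request:
send_rows([
  [[0,0,0,0,0.72],[0,0,0,0,0.78],[0,0,0,0,0.9],[0,0,0,0,1],[0,0,0,0,1],[0,0,-1,0,1],[0,0,-2,0,1],[0,0,-3,0,1],[0,0,-3,0,1],[0,0,-3,0,1]],
])

```text
clock: 42.42
position: [426.6, -314.3, 134.3]
ee_rot: [-0.697, 0.717, -0.006, -0.016]
contact_force: [0.1, -0.3, -0.5]
gripper_width: 85.7
```

Run:
```python
from h import *
s=chk("w22",(428.5,-319.5),38,60,80);plan(s,[428,-200,250],0)
```

```text
10741 [ 429.63382  -324.4685     48.511066] ((429.78125, -319.3208923339844), (131.0181121826172, 58.21686553955078), 88.4731674194336) slope [-9.54031232e-04 -5.08465766e-04  4.85112114e+01]
tcp [ 426.6 -314.3  134.3] yaw -1.598 shift cm [-11.08   0.34 -11.91] turn -0.028 j6 0.26 toolz [-0.0146 -0.0298]
```

The rack lies flat in its tray: centre (429.8,-319.3), slope below 0.001. I rise clear and check everything from the top camera.

Request:
send_rows([
  [[0,0,-3,0,1],[0,0,-3,0,1],[0,0,-3,0,1],[0,0,-3,0,1],[0,0,-1,0,1],[0,0,0,0,1],[0,0,0,0,1],[0,0,0,0,1]],
])

```text
clock: 43.13
position: [430.5, -311.4, 285.8]
ee_rot: [-0.698, 0.716, -0.018, -0.011]
contact_force: [-0.3, 0.5, -0.1]
gripper_width: 85.1
```

Run:
```python
from h import *
im,D,s=shot("top","t2");P=cloud("top",D);q=P.reshape(-1,3)
d0=np.load("top0.npz");q0=cloud("top",d0["d"]).reshape(-1,3)
def m(q,x,y,r,a,b):
    t=q[(np.hypot(q[:,0]-x,q[:,1]-y)<r)&(q[:,2]>a)&(q[:,2]<b)];return len(t),t.mean(0).round(1)
for n,a in dict(vial=(604,-187,30,44,60),pot=(607,177,40,40,55),box=(466,12,60,34,50),rack=(429,-319,80,43,55)).items():print(n,m(q,*a))
for n,a in dict(sr=(780,-12,80,20,90),bottle=(570,510,70,30,170)).items():print(n,m(q0,*a),m(q,*a))
c=optics.get_image("scene")[0];cv2.imwrite("pics/s2.png",c)
```

```text
vial (35, array([ 604.5, -185. ,   50.2]))
pot (163, array([608. , 179.6,  46.1]))
box (430, array([465.8,  12.9,  40.4]))
rack (178, array([ 429.1, -269.9,   48.9]))
sr (585, array([768.3,  -9.2,  55.1])) (582, array([768.6,  -9.1,  55.4]))
bottle (481, array([569.6, 508.7, 101.1])) (479, array([569.6, 508.7, 101.2]))
```

View pics/s2.png

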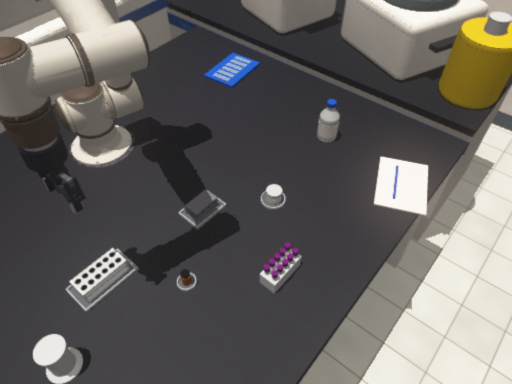

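The scene view shows the rack at (101,273), the box at (202,207), the pot at (274,195) and the vial at (186,279), each inside its place. The bystanders are where they were and the arm is clear.

```bash
python3 -c "
from bench import job
print(job.job_done())"
```

```text
the job is handed in; nothing more can be done
None
```

All four pieces are put away in order, top of the stack first, and the job is handed in at about 43 s of the 141 s allowed. `job_done` reports no verdict, so the judge's result is not known.

- **Placing:** My last depth checks put every piece within about 4 mm of the centre of its place, with its top at the height expected for resting on the floor. The pot, box and rack tops were flat to about 0.014 rad or better. I did not measure a tilt for the vial. Each piece was lowered until the wrist force showed contact (about 2–7 N), then released.
- **Bystanders:** The sample rack and the reagent bottle read the same in the top camera at start and end, to 0.3 mm.
- **Disagreements:**
  - The gripper read about 2–3 mm less than each piece's true width.
  - My first wrist reading of the shorter tray was about 3 mm off along its length. I corrected it from the near rim before placing the box.
  - In the last top view the arm hid much of the rack, so its position comes from the wrist camera just after release.
- **Tool tilt:** The tool tilted slowly as the rows added up, to about 0.1 rad at worst, while the gripper was empty. I reduced it by going up fast and down slowly, at the cost of a few seconds.

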